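Demagnetise a flat file through the guard slot

TASK

First set the lever of the demagnetiser's control box to half strength, that is upright. Then take the flat file (the tool with the flat-sided handle) out of the wooden block, pass its blade down through the narrow slot in the top of the demagnetiser until more than half of the blade is inside, and finish holding it there: still, upright and gripped, its handle kept clear above the guard plate and the blade not pressed hard against the slot. Leave the other tools and things on the bench where they are.

Things in the scene. Friction and masses are not known exactly. Their poses are not given: they have to be found in the camera images.
- lever (a joint): Lever of the control box, rad: 0 = leaning 0.6 rad (34 degrees) from upright towards the box's -x side, 0.6 = upright (half strength), 1.2 = leaning as far to its +x side. Turns about the box's y axis; light friction (about 1 N at the knob) keeps it wherever it is left. Starts between 0 and 0.4.
- control: Grey control box, 90 x 80 x 40 mm (x, y, z), fixed to the bench. Origin: centre of its underside, z up; the lever swings in its x-z plane at y = 0.
- lever_hinge (a point): Hinge axis of the lever, 45 mm above the bench, in the middle of the control box; two small cheeks 12 mm to each side of it reach 53 mm above the bench.
- lever_knob (a point): Centre of the lever's black ball knob, 22 mm in diameter, 75 mm from the hinge axis on a steel rod 10 mm thick; 120 mm above the bench when the lever is upright.
- demag: Bench demagnetiser, fixed: grey housing with an aluminium guard plate on top, 124 x 134 mm (x, y), 110 mm high. Origin: centre of its underside, z up.
- slot (a point): Centre of the slot's mouth, in the middle of the guard plate's upper face, 110 mm above the bench. The slot goes straight down: 22 mm along this point's x, 8 mm along its y, edges chamfered by 2 mm; plate 10 mm thick, below it an empty chamber with 94 mm from the plate's underside to the chamber's floor, so nothing supports the tip.
- flatfile: Flat file, loose, standing upright in one of the block's two sockets, handle up, shoulder on the block's top. About 0.14 kg. Origin: centre of the blade's tip (its lower end); z runs up along the tool. Blade 20 mm along x, 6 mm along y, from z = 0 to 55 mm (its lowest 4 mm narrower, 15 x 3 mm). Brass ferrule 26 x 14 mm, z = 55 to 59 mm. Flat-sided wooden handle 30 mm along x, 18 mm along y, z = 59 to 125 mm. The two ways round (half turn about z) fit the slot alike.
- file_tip (a point): Centre of the lower end of the file's blade, the same point and axes as the file's origin.
- rack: Wooden tool block, fixed, 60 x 170 x 65 mm (x, y, z). Origin: centre of its underside. Two sockets in its top, at y = -50 and +50 mm, 22 mm along x, 8 mm along y, 60 mm deep: one holds the file, the other the burnisher, and which is which varies.
- burnisher: Bystander: burnisher with a round mushroom-shaped wooden handle 30 mm in diameter, in the block's other socket; its top is 115 mm above the bench. Origin: lower end of its blade, 10 mm above the bench.
- glue: Bystander: small white bottle, 28 mm in diameter, 75 mm high. Origin: centre of its underside.
- benchblock: Bystander: flat steel bench block, 60 x 60 x 22 mm. Origin: centre of its underside.
- mandrel: Bystander: dark steel ring stand, a 60 mm round foot with a tapered post, 90 mm high. Origin: centre of its underside.
Things that resemble listed ones, but are neither listed nor needed, are in the scene too. What is shaped like the control but red or turquoise is not meant.

How it is judged:
On the way, in this order (a step that is already met when the one before it is completed fails the run):
1. the lever is set upright while the file is still in its block (value of joint lever between 0.5 and 0.7 rad and velocity of joint lever between -0.05 and 0.05 rad/s and distance of file_tip from where it was at the start of the episode below 0.02 m), for 0.3 s.
2. more than half of the blade is inside the slot, the file held upright (z of file_tip in the frame of slot between -0.052 and -0.025 m and horizontal distance between file_tip and slot below 0.008 m and angle between flatfile's own z axis and vertical below 0.12 rad and contact force between the fingers and flatfile above 2 N), for 0.3 s.
At the end, for the whole second after the job is handed in: Lever within 0.1 rad of upright; file tip 25 to 52 mm below the guard plate's upper face (blade 55 mm) and within 8 mm of the slot's axis; file within 0.12 rad of vertical, under 0.02 m/s, gripped with over 2 N, pressing the demagnetiser with under 10 N (all of step 2 and value of joint lever between 0.5 and 0.7 rad and contact force between flatfile and demag below 10 N and linear speed of flatfile below 0.02 m/s); the arm keeps its last pose, push and grip.
It fails at once if the burnisher is moved more than 25 mm (distance of burnisher from where it was at the start of the episode above 0.025 m).
It fails at once if the glue is moved more than 25 mm (distance of glue from where it was at the start of the episode above 0.025 m).
It fails at once if the benchblock is moved more than 25 mm (distance of benchblock from where it was at the start of the episode above 0.025 m).
It fails at once if the mandrel is moved more than 25 mm (distance of mandrel from where it was at the start of the episode above 0.025 m).
It also fails if it takes over 64 s, if anything falls off the work surface, if the arm or the gripper's body presses on something with over 40 N, if the wrist force passes 120 N, or if a joint passes its speed limit or range.

ROBOT

A 6-joint arm with a two-finger parallel gripper is mounted at the origin on the work surface. World frame = base frame: x ahead of the robot, y to its left, z up, the work surface at z = 0. Lengths are in m, angles in rad, forces in N, time in s.
With the tool pointing down it reaches from about 0.25 to 0.725 m from the base axis. Payload 4 kg.
Tool frame: the origin (TCP) lies on the centre line of the jaws, within the pads' length; the fingertips stand 17 mm ahead of it and the grasp point (between the pads) lies 2 mm behind it; z points along the fingers, y is the line along which they close (so a half turn about z gives the same grasp; the last joint's range is limited). The gripper opens to 85 mm and grips with 20 to 120 N. Pads are 22 mm wide; open, the fingers measure 114 mm over their backs; the gripper's body (76 mm by 85 mm) begins 54 mm behind the grasp point. The pads swing forward as they close: fully open they stand 13 mm farther back than shut.
Start: joints at [-1.303, 0.241, 0.005, 1.335, 0, 1.571], TCP at [0.132, -0.482, 0.248] pointing down, gripper open.
Joint ranges: [-2.72, 2.72], [-1.05, 1.87], [-1.09, 1.28], [-1.99, 2.15], [-1.42, 1.44], [-3.14, 3.14]. Speed limits (rad/s): [2.79, 2.79, 3.14, 3.14, 3.14, 3.14].

INTERFACE

Orientations are given as a unit quaternion [x, y, z, w].
In Python, from workcell import bot, camera, get_calibration gives the robot as it stands.
- The arm moves only by the tool apply_moves, never from a script. Its argument "steps" is a list of rows, each a list of 3 entries, a list of its own where there are three numbers: the shift along the tool's x, y, z as a fraction of full scale, then the turn, a rotation vector about the tool's x, y, z as a fraction of full scale, then the opening, from 0 (shut) to 1 (fully open). A call has exactly 8 rows; each row shifts and turns the commanded pose from where the row before left it, along the tool's axes as they then stand; what a row does not reach is not made up. Full scale, the value 1, is 20 cm for a shift and pi rad for a turn. A row lasts 1/12 s, in which the tool goes at most 41.7 mm and 7.16 degrees, less where a joint would pass 70% of its speed; a pose out of reach is approached as far as the arm can. A call with a number of a shift or a turn outside -1 to 1 is refused whole. A call with a gripper value outside its range is refused whole. The fingers move at their own pace and stop on an object; the grip force is fixed at half the most. Time passes only in rows, so rows that do not move let the fingers close, or fill a call up. It gives the time, the measured TCP pose, the force, the opening and the grip force at its end, in the units of the state.
- bot.get_obs(): the state, without advancing time (a new reading comes with each control period).
- camera(name): name is "side" or "top"; returns (picture, depth): 400x640x3 uint8, red, green, blue; 400x640 float32, m along the optical axis (not along the pixel's ray), 0 where there is no reading.
- get_calibration(name): a dict with "fov_y" (degrees; the focal length in pixels is half the picture's height over the tangent of half this angle, whatever the lens; pixels are square), "cx", "cy" (the principal point, pixels), "rvec" (rotation vector, rad) and "tvec" (3), from world to camera coordinates, as OpenCV has them. Camera axes: x right, y down, z forward; pixel columns grow to the right and rows downward; lengths in m; the calibration is good to about 2 mm. A picture is of the moment at which its call begins. get_calibration takes no time and is no camera call.
- bot.job_done(): hands the job in; it is judged then, once.
The state is a dict: "clock": time; "joint_pos": joint angles; "joint_vel": joint speeds; "tau": joint torques, N m; "eef_pos": TCP position; "tool_rot": TCP orientation; "ft_force": force on the tool from outside, world axes, zero at the start; "ft_torque": the same for the moment, N m; "grip_width": finger opening in m; "grasp_force": force on a finger pad.
Only numpy, scipy, OpenCV 4.12 (cv2) and the standard library are available. Lean on these libraries where they do the work, as an engineer would, in place of code of your own. Each camera call takes 0.05 s, during which the arm holds its last target. There are 200 camera calls.

## Working session

There is one attempt and no reset: what is moved stays moved. The work goes in short steps, Python scripts to look and compute and a tool call to move; the robot and the scene stay as the last step left them, time stands still between calls to the robot, and variables do not carry over. Pictures are saved under pics/ and viewed, at most 10 in all, crops included, and the job is handed in when it is done.

Besides the shell and the picture viewer there is one more tool, called after "Call:" as a command line: name --argument value ..., lists and objects as JSON in quotes. apply_moves: Moves the arm, as the interface text tells. Its arguments: {"type":"object","properties":{"steps":{"type":"array"}},"required":["steps"]}

```bash
mkdir -p pics; cat > h.py <<'E'
import numpy as np, cv2
from workcell import bot, camera, get_calibration
def cal(n):
    c=get_calibration(n); f=200/np.tan(np.radians(c["fov_y"])/2)
    R=cv2.Rodrigues(np.array(c["rvec"],float))[0]; return f,c["cx"],c["cy"],R,np.array(c["tvec"],float).ravel()
def ray(n,u,v,z):
    f,cx,cy,R,t=cal(n); o=-R.T@t; d=R.T@np.array([(u-cx)/f,(v-cy)/f,1.]); return o+d*(z-o[2])/d[2]
def proj(n,p):
    f,cx,cy,R,t=cal(n); q=R@np.array(p,float)+t; return cx+f*q[0]/q[2],cy+f*q[1]/q[2]
def cloud(n,D):
    f,cx,cy,R,t=cal(n); v,u=np.mgrid[:400,:640]
    P=np.stack([(u-cx)/f*D,(v-cy)/f*D,D],-1); W=(P-t)@R; W[D==0]=np.nan; return W
E
python3 - <<'E'
from h import *
for n in("top","side"):
    im,D=camera(n); np.savez(""+n,im=im,D=D); cv2.imwrite(f"pics/{n}0.png",im[:,:,::-1]); f,cx,cy,R,t=cal(n); print(n,f,cx,cy,-R.T@t,R.round(2).tolist())
print(bot.get_obs())
E
```

```text
top 517.4781779309565 326.10511477745047 203.95405658125654 [ 0.27028124 -0.05997799  1.62059329] [[0.02, -1.0, 0.02], [-0.98, -0.03, -0.18], [0.18, -0.02, -0.98]]
side 439.10215999231355 326.9614196461152 198.8830936338988 [0.49636175 0.62143263 0.98222667] [[-1.0, -0.03, -0.02], [-0.01, 0.78, -0.62], [0.03, -0.62, -0.78]]
{'clock': 0.1, 'joint_pos': array([-1.30301066e+00,  2.41351111e-01,  3.88378913e-03,  1.33521416e+00,
       -5.12313659e-06,  1.57080108e+00]), 'joint_vel': array([ 1.83606191e-03, -1.31061057e-03,  2.76441171e-03,  5.95851011e-05,
       -1.19440951e-03,  1.38456463e-03]), 'tau': array([-1.22344212e-03, -3.73137474e+01,  2.53009665e+01,  1.08679783e-02,
       -7.61739557e-05, -6.32709927e-06]), 'eef_pos': array([ 0.13215737, -0.48167136,  0.24750471]), 'tool_rot': array([ 9.91049614e-01,  1.33490728e-01, -1.28368188e-04, -9.33796716e-04]), 'ft_force': array([ 0.08169619,  0.8415359 , -0.24122425]), 'ft_torque': array([ 0.00100368, -0.05279239,  0.01198059]), 'grasp_force': 0.0, 'grip_width': 0.08589416875905569}
```

View pics/top0.png

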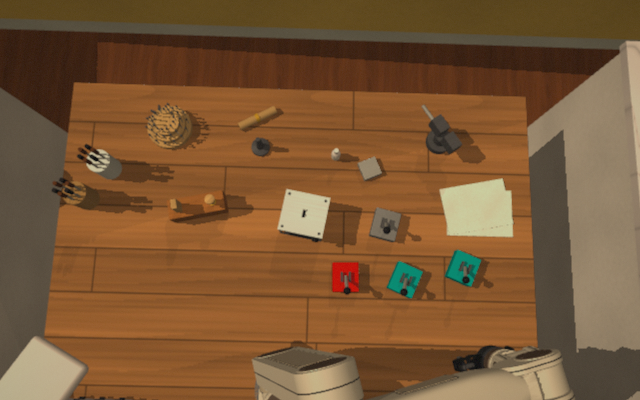

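View pics/side0.png

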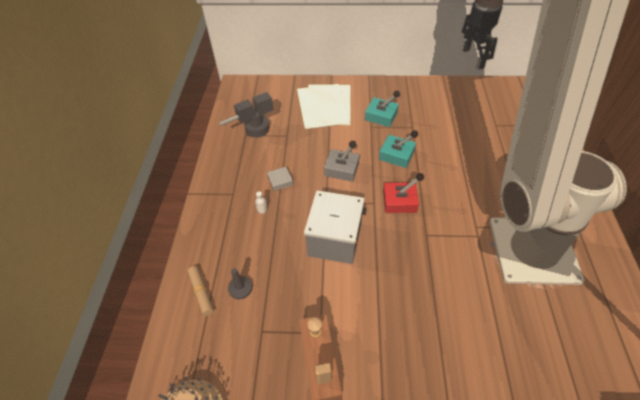

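The top view shows the grey control box at (386,225) with its knob at (387,229), the demagnetiser at (304,214) with the slot at about (304,213), and the rack at about (200,205). The file's square handle is at (175,204) and the burnisher's round one at (209,199).

```bash
python3 - <<'E'
from h import *
C={}
for n in("top","side"):
    d=np.load(n+".npz"); im,D=d["im"],d["D"]; C[n]=(im,cloud(n,D))
W=np.concatenate([C[n][1].reshape(-1,3) for n in C]); 
def box(name,W,lo,hi,z0,z1,hull=True):
    m=(W[...,0]>lo[0])&(W[...,0]<hi[0])&(W[...,1]>lo[1])&(W[...,1]<hi[1])&(W[...,2]>z0)&(W[...,2]<z1)
    p=W[m]; 
    if len(p)<5: print(name,len(p)); return
    r=cv2.minAreaRect((p[:,:2]*1000).astype(np.float32)); print(name,len(p),"mean",p.mean(0).round(4),"rect",np.round(r[0],1),np.round(r[1],1),round(r[2],1))
for n in C:
    T=C[n][1]; print(n)
    g=lambda u,v,z: ray("top",u,v,z)[:2]
    c=g(304,214,.11); box("demag",T,c-.1,c+.1,.104,.116)
    c=g(386,225,.04); box("ctl",T,c-.075,c+.075,.03,.043); box("knob",T,c-.08,c+.08,.085,.14); box("ctllever",T,c-.08,c+.08,.06,.14)
    c=g(175,204,.13); box("file",T,c-.03,c+.03,.122,.145); box("filebody",T,c-.03,c+.03,.08,.145)
    c=g(209,199,.11); box("burn",T,c-.03,c+.03,.1,.125)
    c=g(195,210,.065); box("rack",T,c-.12,c+.12,.058,.07)
ims=[]
for n,(a,b,w,h) in {"top":(160,180,100,50),"side":(285,130,100,100)}.items(): pass
t=C["top"][0]; s=C["side"][0]
A=cv2.resize(t[180:240,160:260],None,fx=4,fy=4,interpolation=2);B=cv2.resize(t[180:250,275:415],None,fx=4,fy=4,interpolation=2)[:, :560]
S=cv2.resize(s[290:390,290:350],(240,400),interpolation=2)
o=np.zeros((560,800,3),np.uint8); o[:240,:400]=A; o[240:520,:560]=B; o[100:500,560:800]=S
cv2.imwrite("pics/c.png",o[:,:,::-1])
E
```

```text
top
demag 1732 mean [ 0.5149 -0.0252  0.1098] rect [516.1 -25. ] [134.4 125.2] 79.6
ctl 525 mean [ 0.5024 -0.2759  0.0384] rect [ 500.8 -277.1] [80.6 90.4] 76.4
knob 45 mean [ 0.4719 -0.2692  0.1205] rect [ 473.7 -268.6] [24.1 20. ] 29.0
ctllever 52 mean [ 0.4747 -0.2697  0.1143] rect [ 479.  -268.4] [36.8 20.7] 4.6
file 72 mean [0.5291 0.3522 0.1336] rect [529. 353.] [28.5 18.4] 14.2
filebody 121 mean [0.5273 0.3501 0.1205] rect [528.9 352.5] [29.1 19.1] 15.0
burn 84 mean [0.551  0.2554 0.1094] rect [551.3 255.8] [27.9 28.2] 5.7
rack 822 mean [0.5391 0.3003 0.0641] rect [540.6 304.8] [ 62.3 171.3] 12.8
side
demag 2255 mean [ 0.5155 -0.0187  0.1097] rect [515.6 -22.8] [138.  124.6] 79.5
ctl 550 mean [ 0.5004 -0.2667  0.0387] rect [ 500.8 -272.5] [84.4 90.9] 75.5
knob 68 mean [ 0.4744 -0.2637  0.1122] rect [ 474.5 -263.6] [24.8 17. ] 2.4
ctllever 92 mean [ 0.4787 -0.265   0.1019] rect [ 480.3 -263.7] [17.1 36. ] 89.9
file 179 mean [0.5293 0.358  0.1335] rect [529.6 356.4] [30.1 19. ] 15.3
filebody 275 mean [0.529  0.3604 0.1225] rect [529.6 356.4] [29.9 19.3] 13.8
burn 169 mean [0.5512 0.2605 0.11  ] rect [551.8 258.8] [27.2 29.3] 1.5
rack 1892 mean [0.5389 0.3151 0.0653] rect [540.4 307.5] [ 60.  171.2] 12.5
```

View pics/c.png

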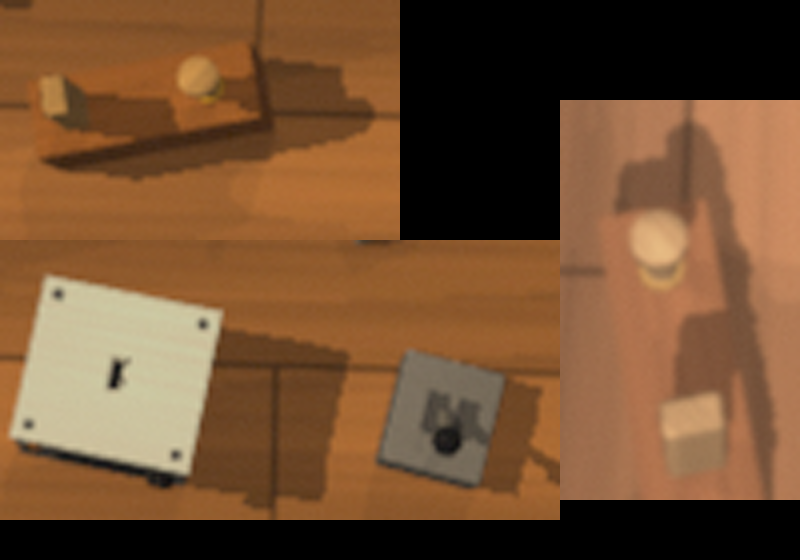

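The crop confirms the file is the square handle at the far +y end of the rack. The slot is in the plate's centre with its long side on the demagnetiser's x axis, and the control lever leans to the box's -x side. I'll start by turning the gripper so it closes along the box's x axis (-14°).

```bash
cat >> h.py <<'E'
from scipy.spatial.transform import Rotation as Ro
def go(p,ydeg):  # tool y axis heading in degrees, tool down
    o=bot.get_obs(); R=Ro.from_quat(o["tool_rot"]); a=np.radians(ydeg)
    y=np.array([np.cos(a),np.sin(a),0]); z=np.array([0,0,-1.]); x=np.cross(y,z); T=Ro.from_matrix(np.stack([x,y,z],1))
    print("t",round(float(o["clock"]),2),"at",np.round(o["eef_pos"],4),"turn",np.round((R.inv()*T).as_rotvec()/np.pi,4),
     "shift(now axes)",np.round(R.inv().apply(np.array(p)-o["eef_pos"])/.2,3),"shift(target axes)",np.round(T.inv().apply(np.array(p)-o["eef_pos"])/.2,3),"grip",o["grip_width"],o["grasp_force"],"j",np.round(o["joint_pos"],2),"F",np.round(o["ft_force"],1))
E
python3 -c "
from h import *
go([.488,-.272,.2],-14)"
```

```text
t 0.1 at [ 0.1322 -0.4817  0.2475] turn [-5.00e-04 -3.00e-04 -3.37e-01] shift(now axes) [ 1.993 -0.54   0.239] shift(target axes) [1.448 1.473 0.238] grip 0.08589416875905569 0.0 j [-1.3   0.24  0.    1.34 -0.    1.57] F [ 0.1  0.8 -0.2]
```

Call:
apply_moves --steps '[[[0, 0, 0], [0, 0, -0.038], 1], [[0, 0, 0], [0, 0, -0.038], 1], [[0, 0, 0], [0, 0, -0.038], 1], [[0, 0, 0], [0, 0, -0.038], 1], [[0, 0, 0], [0, 0, -0.038], 1], [[0, 0, 0], [0, 0, -0.038], 1], [[0, 0, 0], [0, 0, -0.038], 1], [[0, 0, 0], [0, 0, -0.038], 1]]'

```text
clock: 0.77
eef_pos: [0.1322, -0.4818, 0.2478]
tool_rot: [0.817, 0.576, 0.0, -0.001]
ft_force: [-0.8, 0.1, -0.4]
grip_width: 0.0856
grasp_force: 0.0
```

```bash
python3 -c "
from h import *
go([.488,-.272,.2],-14)"
```

```text
t 0.77 at [ 0.1322 -0.4818  0.2478] turn [-0.0002 -0.0003 -0.0311] shift(now axes) [1.585 1.324 0.24 ] shift(target axes) [1.448 1.472 0.239] grip 0.0855945835851817 0.0 j [-1.3   0.24  0.    1.34  0.    0.61] F [-0.8  0.1 -0.4]
```

Call:
apply_moves --steps '[[[0, 0, 0], [0, 0, -0.031], 1], [[0.1, 0.1, 0], [0, 0, 0], 1], [[0.12, 0.12, 0], [0, 0, 0], 1], [[0.12, 0.12, 0], [0, 0, 0], 1], [[0.12, 0.12, 0], [0, 0, 0], 1], [[0.12, 0.12, 0], [0, 0, 0], 1], [[0.12, 0.12, 0], [0, 0, 0], 1], [[0.12, 0.12, 0], [0, 0, 0], 1]]'

```text
clock: 1.43
eef_pos: [0.3328, -0.3627, 0.2479]
tool_rot: [0.79, 0.613, -0.0, -0.0]
ft_force: [-0.3, -0.7, -0.2]
grip_width: 0.0851
grasp_force: 0.0
```

Call:
apply_moves --steps '[[[0.12, 0.12, 0], [0, 0, 0], 1], [[0.12, 0.12, 0], [0, 0, 0], 1], [[0.12, 0.12, 0], [0, 0, 0], 1], [[0.12, 0.12, 0], [0, 0, 0], 1], [[0.08, 0.1, 0], [0, 0, 0], 1], [[0, 0, 0], [0, 0, 0], 1], [[0, 0, 0], [0, 0, 0], 1], [[0, 0, 0], [0, 0, 0], 1]]'

```text
clock: 2.1
eef_pos: [0.4714, -0.2841, 0.2477]
tool_rot: [0.79, 0.613, -0.0, -0.001]
ft_force: [-0.2, -0.2, -0.1]
grip_width: 0.0857
grasp_force: 0.0
```

```bash
python3 - <<'E'
from h import *
go([.488,-.272,.118],-14)
for n in("side","top"):
    im,D=camera(n); T=cloud(n,D); c=np.array([.5008,-.275])
    dark=(im.max(2)<60)
    m=dark&(abs(T[...,0]-.485)<.04)&(abs(T[...,1]+.27)<.03)&(T[...,2]>.09)&(T[...,2]<.132)
    print(n,m.sum(),T[m].mean(0) if m.any() else 0, np.argwhere(m).mean(0))
    if n=="side": cv2.imwrite("pics/s1.png",cv2.resize(im[60:220,260:460],None,fx=3,fy=3,interpolation=2)[:,:,::-1])
E
```

```text
t 2.1 at [ 0.4714 -0.2841  0.2477] turn [-0.0006 -0.     -0.0019] shift(now axes) [0.079 0.067 0.648] shift(target axes) [0.079 0.066 0.648] grip 0.08571864200763284 0.0 j [-0.54  0.34  0.14  1.37 -0.    1.28] F [-0.2 -0.2 -0.1]
side 0 0 [nan nan]
top 0 0 [nan nan]<stdin>:7: RuntimeWarning: Mean of empty slice.
  ret = um.true_divide(
```

View pics/s1.png

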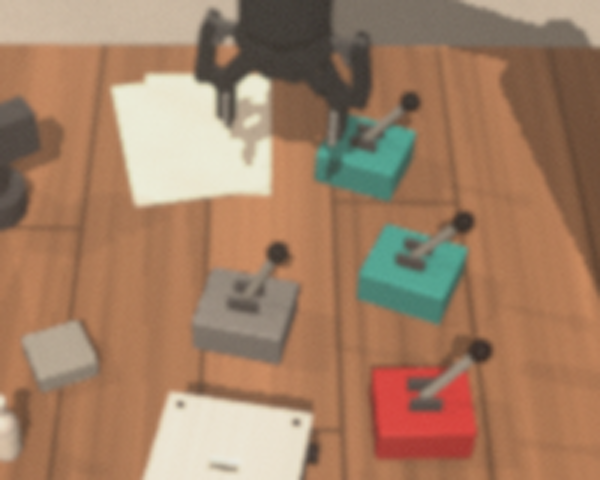

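The side view shows the gripper above and in line with the grey box. The lever's knob is at (352,144) and unobstructed, so I'm moving down around it.

```bash
python3 -c "
from h import *
print(ray('side',352.3,144.3,.115), proj('side',[.5008,-.275,.12]))"
```

```text
[ 0.46985549 -0.26273913  0.115     ] (np.float64(341.2917541002717), np.float64(139.82241405540555))
```

Call:
apply_moves --steps '[[[0.079, 0.066, 0], [0, 0, 0], 1], [[0, 0, 0.1], [0, 0, 0], 1], [[0, 0, 0.1], [0, 0, 0], 1], [[0, 0, 0.1], [0, 0, 0], 1], [[0, 0, 0.1], [0, 0, 0], 1], [[0, 0, 0.1], [0, 0, 0], 1], [[0, 0, 0.1], [0, 0, 0], 1], [[0, 0, 0.04], [0, 0, 0], 1]]'

```text
clock: 2.87
eef_pos: [0.4861, -0.2722, 0.1177]
tool_rot: [0.791, 0.612, -0.001, -0.002]
ft_force: [0.2, 0.3, -0.3]
grip_width: 0.0856
grasp_force: 0.0
```

```bash
python3 -c "
from h import *
go([.501,-.275,.118],-14)"
```

```text
t 2.87 at [ 0.4861 -0.2722  0.1177] turn [-0.0014 -0.0003 -0.0026] shift(now axes) [ 0.005  0.076 -0.002] shift(target axes) [ 0.005  0.076 -0.001] grip 0.0855982984258664 0.0 j [-0.51  0.44 -0.06  1.08 -0.    1.31] F [ 0.2  0.3 -0.3]
```

Call:
apply_moves --steps '[[[0.002, 0.016, 0], [0, 0, 0], 0.7], [[0.002, 0.02, 0], [0, 0, 0], 0.5], [[0.001, 0.02, 0], [0, 0, 0], 0.4], [[0, 0.02, 0], [0, 0, 0], 0.35], [[0, 0, 0], [0, 0, 0], 0.3], [[0, 0, 0], [0, 0, 0], 0.28], [[0, 0, 0], [0, 0, 0], 0.28], [[0, 0, 0], [0, 0, 0], 0.28]]'

```text
clock: 3.53
eef_pos: [0.5041, -0.275, 0.1205]
tool_rot: [0.79, 0.613, 0.0, 0.0]
ft_force: [-0.7, 0.1, 0.4]
grip_width: 0.024
grasp_force: 0.0
```

Call:
apply_moves --steps '[[[0, 0, 0], [0, 0, 0], 0.28], [[0, 0, 0], [0, 0, 0], 0.28], [[0, 0, 0], [0, 0, 0], 0.28], [[0, 0, 0], [0, 0, 0], 0.28], [[0, 0, 0], [0, 0, 0], 0.28], [[0, 0, 0], [0, 0, 0], 0.28], [[0, 0, 0], [0, 0, 0], 0.28], [[0, 0, 0], [0, 0, 0], 0.28]]'

```text
clock: 4.2
eef_pos: [0.5037, -0.275, 0.1203]
tool_rot: [0.79, 0.613, -0.0, -0.0]
ft_force: [0.8, 0.5, 0.2]
grip_width: 0.0237
grasp_force: 0.0
```

```bash
python3 -c "
from h import *
go([.501,-.275,.118],-14)"
```

```text
t 4.2 at [ 0.5037 -0.275   0.1203] turn [-0.     0.    -0.002] shift(now axes) [-0.003 -0.013  0.011] shift(target axes) [-0.003 -0.013  0.011] grip 0.023728120054080756 0.0 j [-0.5   0.47 -0.01  1.09 -0.    1.32] F [0.8 0.5 0.2]
```

Call:
apply_moves --steps '[[[0, -0.01, 0], [0, 0, 0], 0.28], [[0, 0, 0], [0, 0, 0], 0.28], [[0, 0, 0], [0, 0, 0], 0.28], [[0, 0, 0], [0, 0, 0], 0.4], [[0, 0, 0], [0, 0, 0], 0.6], [[0, 0, -0.1], [0, 0, 0], 0.8], [[0, 0, -0.15], [0, 0, 0], 1], [[0, 0, -0.15], [0, 0, 0], 1]]'

```text
clock: 4.87
eef_pos: [0.5006, -0.2739, 0.1999]
tool_rot: [0.79, 0.613, -0.001, -0.002]
ft_force: [-0.4, -0.3, 0.3]
grip_width: 0.0808
grasp_force: 0.0
```

Call:
apply_moves --steps '[[[0, 0, -0.15], [0, 0, -0.035], 1], [[0, 0, -0.15], [0, 0, -0.038], 1], [[-0.1, 0, 0], [0, 0, -0.038], 1], [[-0.1, 0, 0], [0, 0, -0.038], 1], [[-0.1, 0, 0], [0, 0, -0.038], 1], [[-0.1, 0, 0], [0, 0, -0.038], 1], [[0, 0, 0], [0, 0, -0.038], 1], [[0, 0, 0], [0, 0, -0.038], 1]]'

```text
clock: 5.53
eef_pos: [0.514, -0.3539, 0.2594]
tool_rot: [0.422, 0.907, 0.0, -0.001]
ft_force: [0.7, -0.3, 0.4]
grip_width: 0.0856
grasp_force: 0.0
```

```bash
python3 - <<'E'
from h import *
go([.5295,.355,.25],102.6)
im,D=camera("side"); T=cloud("side",D); c=np.array([.5008,-.275])
m=(im.max(2)<60)&(abs(T[...,0]-.5)<.06)&(abs(T[...,1]+.275)<.06)&(T[...,2]>.095)&(T[...,2]<.14)
p=T[m]; vu=np.argwhere(m).mean(0); print(m.sum(),p.mean(0),vu, ray("side",vu[1],vu[0],.119))
print(ray("side",352.3,144.3,.115))
im2=cv2.resize(im[100:200,300:400],None,fx=5,fy=5,interpolation=2)
cv2.imwrite("pics/s2.png",im2[:,:,::-1])
E
```

```text
t 5.53 at [ 0.514  -0.3539  0.2594] turn [ 1.000e-04 -4.000e-04 -3.474e-01] shift(now axes) [2.663 2.341 0.049] shift(target axes) [-0.849  3.442  0.047] grip 0.08556525829014404 0.0 j [-0.6   0.49  0.4   1.48 -0.    0.27] F [ 0.7 -0.3  0.4]
0 [nan nan nan] [nan nan] [nan nan nan]
[ 0.46985549 -0.26273913  0.115     ]<stdin>:5: RuntimeWarning: Mean of empty slice.
  ret = um.true_divide(
```

View pics/s2.png

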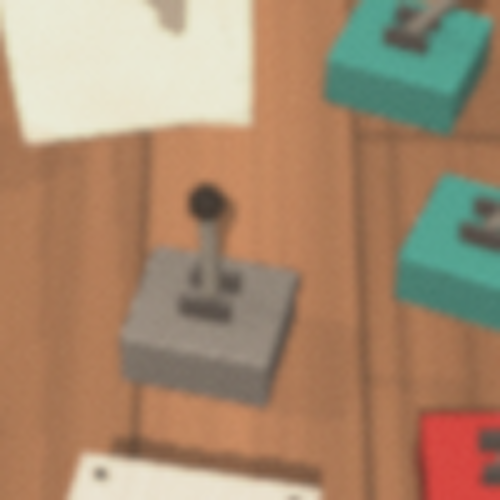

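The knob is now at (341.4,140.4) and the expected upright position is (341.3,139.8), so the lever is upright. Next is the file.

Call:
apply_moves --steps '[[[0, 0, 0], [0, 0, -0.038], 1], [[0, 0, 0], [0, 0, -0.038], 1], [[0, 0, 0], [0, 0, -0.038], 1], [[0, 0, 0], [0, 0, -0.038], 1], [[0, 0, 0], [0, 0, -0.038], 1], [[0, 0, 0], [0, 0, -0.038], 1], [[0, 0, 0], [0, 0, -0.038], 1], [[0, 0, 0], [0, 0, -0.038], 1]]'

```text
clock: 6.25
eef_pos: [0.514, -0.3525, 0.2602]
tool_rot: [-0.041, 0.999, 0.0, -0.0]
ft_force: [-0.5, -0.5, 0.3]
grip_width: 0.0853
grasp_force: 0.0
```

Call:
apply_moves --steps '[[[0, 0, 0], [0, 0, -0.038], 1], [[0, 0, 0], [0, 0, -0.005], 1], [[-0.03, 0.13, 0], [0, 0, 0], 1], [[-0.04, 0.17, 0], [0, 0, 0], 1], [[-0.04, 0.17, 0], [0, 0, 0], 1], [[-0.04, 0.17, 0], [0, 0, 0], 1], [[-0.04, 0.17, 0], [0, 0, 0], 1], [[-0.04, 0.17, 0], [0, 0, 0], 1]]'

```text
clock: 6.92
eef_pos: [0.517, -0.1499, 0.2604]
tool_rot: [-0.105, 0.995, 0.0, 0.0]
ft_force: [0.5, 0.4, -0.1]
grip_width: 0.0853
grasp_force: 0.0
```

Call:
apply_moves --steps '[[[-0.04, 0.17, 0], [0, 0, 0], 1], [[-0.04, 0.17, 0], [0, 0, 0], 1], [[-0.04, 0.17, 0], [0, 0, 0], 1], [[-0.04, 0.17, 0], [0, 0, 0], 1], [[-0.04, 0.17, 0], [0, 0, 0], 1], [[-0.04, 0.17, 0], [0, 0, 0], 1], [[-0.04, 0.17, 0], [0, 0, 0], 1], [[-0.04, 0.17, 0], [0, 0, 0], 1]]'

```text
clock: 7.58
eef_pos: [0.5217, 0.1296, 0.2605]
tool_rot: [-0.105, 0.994, -0.0, 0.0]
ft_force: [0.8, 0.3, 0.1]
grip_width: 0.0853
grasp_force: 0.0
```

```bash
python3 -c "
from h import *
go([.5295,.355,.2],102.6)"
```

```text
t 7.58 at [0.5217 0.1296 0.2605] turn [-0.      0.0001 -0.0031] shift(now axes) [-0.273  1.094  0.303] shift(target axes) [-0.284  1.091  0.303] grip 0.08528252699655312 0.0 j [ 0.24  0.31  0.13  1.39 -0.    0.03] F [0.8 0.3 0.1]
```

Call:
apply_moves --steps '[[[-0.04, 0.17, 0], [0, 0, -0.003], 1], [[-0.045, 0.17, 0], [0, 0, 0], 1], [[-0.045, 0.17, 0], [0, 0, 0], 1], [[-0.045, 0.17, 0], [0, 0, 0], 1], [[-0.045, 0.17, 0], [0, 0, 0], 1], [[-0.045, 0.17, 0], [0, 0, 0], 1], [[-0.02, 0.07, 0], [0, 0, 0], 1], [[0, 0, 0], [0, 0, 0], 1]]'

```text
clock: 8.25
eef_pos: [0.5287, 0.357, 0.2592]
tool_rot: [-0.112, 0.994, 0.0, -0.0]
ft_force: [0.1, -0.7, -1.1]
grip_width: 0.0851
grasp_force: 0.0
```

Call:
apply_moves --steps '[[[0, 0, 0], [0, 0, 0], 1], [[0, 0, 0], [0, 0, 0], 1], [[0, 0, 0], [0, 0, 0], 1], [[0, 0, 0], [0, 0, 0], 1], [[0, 0, 0], [0, 0, 0], 1], [[0, 0, 0], [0, 0, 0], 1], [[0, 0, 0], [0, 0, 0], 1], [[0, 0, 0], [0, 0, 0], 1]]'

```text
clock: 8.92
eef_pos: [0.5297, 0.3528, 0.2605]
tool_rot: [-0.111, 0.994, 0.0, 0.0]
ft_force: [0.1, -0.2, 0.9]
grip_width: 0.0854
grasp_force: 0.0
```

```bash
python3 - <<'E'
from h import *
go([.5295,.355,.118],102.6)
im,D=camera("side"); T=cloud("side",D)
m=(abs(T[...,0]-.5295)<.03)&(abs(T[...,1]-.355)<.03)&(T[...,2]>.125)&(T[...,2]<.142)
p=T[m]; print(len(p), cv2.minAreaRect((p[:,:2]*1000).astype(np.float32)) if len(p) else 0)
cv2.imwrite("pics/s3.png",cv2.resize(im[200:,220:480],None,fx=2.9,fy=2.9,interpolation=2)[:,:,::-1])
E
```

```text
t 8.92 at [0.5297 0.3528 0.2605] turn [0.     0.0001 0.001 ] shift(now axes) [-0.001  0.011  0.712] shift(target axes) [-0.001  0.011  0.712] grip 0.08544220124663561 0.0 j [0.59 0.52 0.45 1.5  0.   0.36] F [ 0.1 -0.2  0.9]
31 ((541.1581420898438, 358.6807556152344), (5.805011749267578, 16.88899040222168), 14.431503295898438)
```

View pics/s3.png

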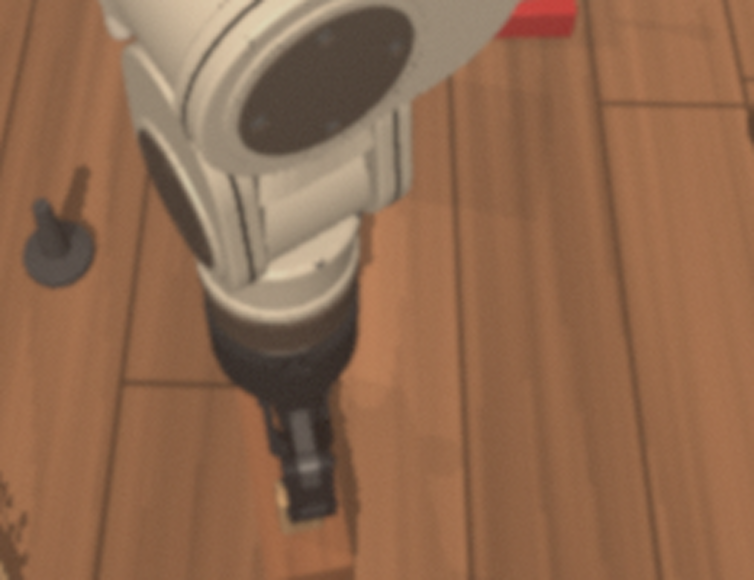

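Near-ready: the gripper sits over the file at about (305,500) in the crop, with the file handle between the fingers, and the mandrel is untouched. I'm going down to grasp it.

Call:
apply_moves --steps '[[[0, 0.008, 0.1], [0, 0, 0], 1], [[0, 0, 0.13], [0, 0, 0], 1], [[0, 0, 0.13], [0, 0, 0], 1], [[0, 0, 0.13], [0, 0, 0], 1], [[0, 0, 0.1], [0, 0, 0], 1], [[0, 0, 0.1], [0, 0, 0], 1], [[0, 0, 0.07], [0, 0, 0], 1], [[0, 0, 0], [0, 0, 0], 1]]'

```text
clock: 9.63
eef_pos: [0.5271, 0.3532, 0.1042]
tool_rot: [-0.112, 0.994, -0.002, -0.003]
ft_force: [-1.5, -0.4, 0.1]
grip_width: 0.0856
grasp_force: 0.0
```

Call:
apply_moves --steps '[[[0, 0, 0], [0, 0, 0], 0.7], [[0, 0, 0], [0, 0, 0], 0.5], [[0, 0, 0], [0, 0, 0], 0.4], [[0, 0, 0], [0, 0, 0], 0.3], [[0, 0, 0], [0, 0, 0], 0.25], [[0, 0, 0], [0, 0, 0], 0.1], [[0, 0, 0], [0, 0, 0], 0], [[0, 0, 0], [0, 0, 0], 0]]'

```text
clock: 10.3
eef_pos: [0.5298, 0.355, 0.1094]
tool_rot: [-0.112, 0.994, 0.0, 0.001]
ft_force: [-1.5, 0.2, 4.4]
grip_width: 0.0172
grasp_force: 59.0
```

```bash
python3 -c "
from h import *
go([.5295,.355,.108],102.6)"
```

```text
t 10.3 at [0.5298 0.355  0.1094] turn [0.0002 0.0006 0.0012] shift(now axes) [0.001 0.    0.007] shift(target axes) [0.001 0.    0.007] grip 0.017199930117228014 59.00080740451813 j [0.59 0.59 0.17 1.15 0.   0.37] F [-1.5  0.2  4.4]
```

Call:
apply_moves --steps '[[[0, 0, -0.03], [0, 0, 0], 0], [[0, 0, -0.06], [0, 0, 0], 0], [[0, 0, -0.08], [0, 0, 0], 0], [[0, 0, -0.1], [0, 0, 0], 0], [[0, 0, -0.12], [0, 0, 0], 0], [[0, 0, -0.12], [0, 0, 0], 0], [[0, 0, -0.12], [0, 0, 0], 0], [[0, 0, -0.1], [0, 0, 0], 0]]'

```text
clock: 10.97
eef_pos: [0.5291, 0.3545, 0.2557]
tool_rot: [-0.112, 0.994, -0.0, -0.0]
ft_force: [1.1, -0.3, -2.3]
grip_width: 0.0171
grasp_force: 59.4
```

Call:
apply_moves --steps '[[[0, 0, 0], [0, 0, 0.03], 0], [[0, 0, 0], [0, 0, 0.03], 0], [[0, 0, 0], [0, 0, 0.03], 0], [[0, 0, 0], [0, 0, 0.03], 0], [[0, 0, 0], [0, 0, 0.008], 0], [[0, 0, 0], [0, 0, 0], 0], [[0, 0, 0], [0, 0, 0], 0], [[0, 0, 0], [0, 0, 0], 0]]'

```text
clock: 11.63
eef_pos: [0.5291, 0.3545, 0.2539]
tool_rot: [0.089, 0.996, -0.0, -0.0]
ft_force: [0.2, 0.5, -0.5]
grip_width: 0.0175
grasp_force: 59.4
```

```bash
python3 - <<'E'
from h import *
go([.516,-.024,.255],79.6)
im,D=camera("side"); cv2.imwrite("pics/s4.png",cv2.resize(im[240:,230:430],None,fx=3,fy=3,interpolation=2)[:,:,::-1])
d=np.load("top.npz"); t=d["im"].astype(int)
# slot: dark pixels near plate centre, at z=.11, both views
for n in("top","side"):
    I=np.load(n+".npz")["im"].max(2); u,v=proj(n,[.516,-.024,.11]); print(n,u,v)
    u0,v0=int(u)-12,int(v)-9; s=I[v0:v0+18,u0:u0+24]; w=np.clip(120-s.astype(float),0,None); yy,xx=np.mgrid[v0:v0+18,u0:u0+24]
    uu,vv=(w*xx).sum()/w.sum(),(w*yy).sum()/w.sum(); print((w>0).sum(),uu,vv,ray(n,uu,vv,.11),s.min())
E
```

```text
t 11.63 at [0.5291 0.3545 0.2539] turn [-0.0002 -0.0002  0.0012] shift(now axes) [-0.27  -1.874 -0.004] shift(target axes) [-0.277 -1.873 -0.005] grip 0.017455153880235462 59.40753400325775 j [ 0.59  0.52  0.44  1.48 -0.    0.77] F [ 0.2  0.5 -0.5]
top 303.64346057459244 212.5920550979381
17 303.4661487236404 213.3041065482797 [ 0.51385515 -0.02354459  0.11      ] 23
side 333.8504189921651 213.7862511955917
0 nan nan [nan nan nan] 168<stdin>:9: RuntimeWarning: invalid value encountered in scalar divide
```

View pics/s4.png

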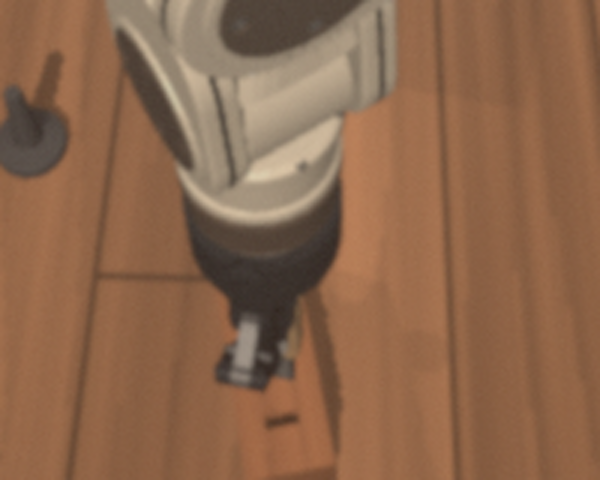

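The file is lifted out and its socket is empty at (282,420). I'm carrying it over to the demagnetiser.

Call:
apply_moves --steps '[[[-0.02, -0.1, 0], [0, 0, 0.001], 0], [[-0.025, -0.17, 0], [0, 0, 0], 0], [[-0.025, -0.17, 0], [0, 0, 0], 0], [[-0.025, -0.17, 0], [0, 0, 0], 0], [[-0.025, -0.17, 0], [0, 0, 0], 0], [[-0.025, -0.17, 0], [0, 0, 0], 0], [[-0.025, -0.17, 0], [0, 0, 0], 0], [[-0.025, -0.17, 0], [0, 0, 0], 0]]'

```text
clock: 12.35
eef_pos: [0.5208, 0.0923, 0.2545]
tool_rot: [0.09, 0.996, 0.0, 0.0]
ft_force: [1.0, -0.7, -1.0]
grip_width: 0.0173
grasp_force: 59.4
```

Call:
apply_moves --steps '[[[-0.025, -0.17, 0], [0, 0, 0], 0], [[-0.025, -0.17, 0], [0, 0, 0], 0], [[-0.025, -0.17, 0], [0, 0, 0], 0], [[-0.007, -0.07, 0], [0, 0, 0], 0], [[0, 0, 0], [0, 0, 0], 0], [[0, 0, 0], [0, 0, 0], 0], [[0, 0, 0], [0, 0, 0], 0], [[0, 0, 0], [0, 0, 0], 0]]'

```text
clock: 13.02
eef_pos: [0.5165, -0.0221, 0.2543]
tool_rot: [0.09, 0.996, 0.0, 0.0]
ft_force: [0.1, -0.5, -1.4]
grip_width: 0.0173
grasp_force: 59.4
```

```bash
python3 - <<'E'
from h import *
go([.5158,-.0236,.224],79.6)
E
```

```text
t 13.02 at [ 0.5165 -0.0221  0.2543] turn [0.0001 0.     0.0006] shift(now axes) [ 0.002 -0.008  0.152] shift(target axes) [ 0.002 -0.008  0.152] grip 0.017331298337130423 59.442098736763 j [-0.04  0.27  0.06  1.36  0.    0.14] F [ 0.1 -0.5 -1.4]
```

Call:
apply_moves --steps '[[[0.001, -0.008, 0.04], [0, 0, 0], 0], [[0, 0, 0.06], [0, 0, 0], 0], [[0, 0, 0.05], [0, 0, 0], 0], [[0, 0, 0.03], [0, 0, 0], 0], [[0, 0, 0], [0, 0, 0], 0], [[0, 0, 0], [0, 0, 0], 0], [[0, 0, 0], [0, 0, 0], 0], [[0, 0, 0], [0, 0, 0], 0]]'

```text
clock: 13.68
eef_pos: [0.5163, -0.0247, 0.2189]
tool_rot: [0.091, 0.996, 0.0, 0.001]
ft_force: [-0.3, 0.2, -2.0]
grip_width: 0.0176
grasp_force: 59.4
```

```bash
python3 - <<'E'
from h import *
go([.5158,-.0236,.218],79.6)
im,D=camera("side"); cv2.imwrite("pics/s5.png",cv2.resize(im[150:230,290:390],None,fx=7,fy=7,interpolation=2)[:,:,::-1])
a=np.radians(-10.4); ex=np.array([np.cos(a),np.sin(a),0]); 
for s in(-.011,0,.011): print("slot",[ round((q-o)*7) for q,o in zip(proj("side",np.array([.5158,-.0236,.11])+s*ex),(290,150))])
for s in(-.0075,0,.0075): print("tip",[ round((q-o)*7) for q,o in zip(proj("side",np.array([.5158,-.0236,.119])+s*ex),(290,150))])
E
```

```text
t 13.68 at [ 0.5163 -0.0247  0.2189] turn [0.0001 0.0004 0.0001] shift(now axes) [0.003 0.005 0.004] shift(target axes) [0.003 0.005 0.004] grip 0.017606311726764665 59.37657415866852 j [-0.05  0.29 -0.01  1.27  0.    0.13] F [-0.3  0.2 -2. ]
slot [338, 452]
slot [307, 447]
slot [277, 442]
tip [328, 436]
tip [307, 432]
tip [286, 429]
```

View pics/s5.png

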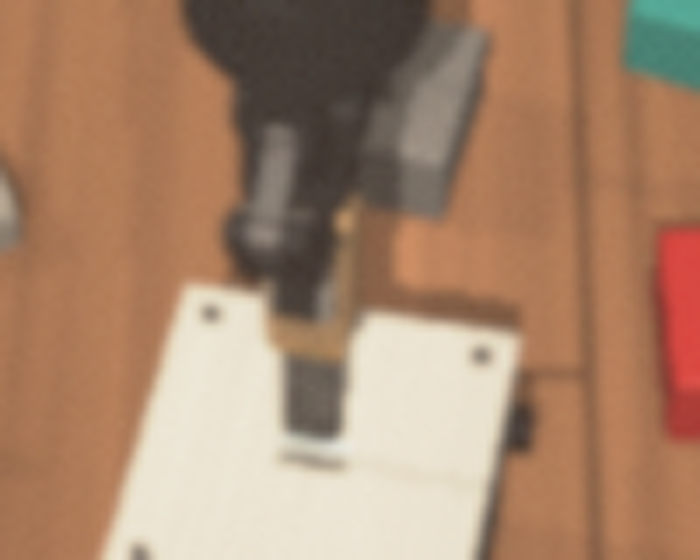

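The picture shows the tip at (312,437) just behind the slot's dark line at (313,460), which is the slot's near edge. I'm shifting about 1 mm and lowering gently.

Call:
apply_moves --steps '[[[0.004, 0.003, 0], [0, 0, 0], 0], [[0, 0, 0.015], [0, 0, 0], 0], [[0, 0, 0.015], [0, 0, 0], 0], [[0, 0, 0.015], [0, 0, 0], 0], [[0, 0, 0.015], [0, 0, 0], 0], [[0, 0, 0.015], [0, 0, 0], 0], [[0, 0, 0.015], [0, 0, 0], 0], [[0, 0, 0], [0, 0, 0], 0]]'

```text
clock: 14.4
eef_pos: [0.5147, -0.024, 0.1994]
tool_rot: [0.091, 0.996, -0.0, -0.001]
ft_force: [0.4, 1.0, -1.7]
grip_width: 0.0172
grasp_force: 59.4
```

```bash
python3 - <<'E'
from h import *
go([.5155,-.024,.169],79.6); print(bot.get_obs()["ft_torque"])
E
```

```text
t 14.4 at [ 0.5147 -0.024   0.1994] turn [-0.0001 -0.0005  0.    ] shift(now axes) [-0.004  0.001  0.152] shift(target axes) [-0.004  0.001  0.152] grip 0.017243122553582277 59.374977350234985 j [-0.05  0.3  -0.05  1.23 -0.    0.13] F [ 0.4  1.  -1.7]
[ 0.01271425 -0.01622188  0.04223913]
```

No vertical contact force and the tip is about 10 mm below the plate's face, so the blade has entered the slot. Continuing down.

Call:
apply_moves --steps '[[[0, 0, 0.02], [0, 0, 0], 0], [[0, 0, 0.025], [0, 0, 0], 0], [[0, 0, 0.025], [0, 0, 0], 0], [[0, 0, 0.025], [0, 0, 0], 0], [[0, 0, 0.025], [0, 0, 0], 0], [[0, 0, 0.02], [0, 0, 0], 0], [[0, 0, 0.01], [0, 0, 0], 0], [[0, 0, 0], [0, 0, 0], 0]]'

```text
clock: 15.07
eef_pos: [0.5148, -0.024, 0.1696]
tool_rot: [0.091, 0.996, -0.0, -0.001]
ft_force: [0.9, 0.3, -0.2]
grip_width: 0.0173
grasp_force: 59.4
```

Call:
apply_moves --steps '[[[0, 0, 0], [0, 0, 0], 0], [[0, 0, 0], [0, 0, 0], 0], [[0, 0, 0], [0, 0, 0], 0], [[0, 0, 0], [0, 0, 0], 0], [[0, 0, 0], [0, 0, 0], 0], [[0, 0, 0], [0, 0, 0], 0], [[0, 0, 0], [0, 0, 0], 0], [[0, 0, 0], [0, 0, 0], 0]]'

```text
clock: 15.73
eef_pos: [0.5152, -0.024, 0.1704]
tool_rot: [0.091, 0.996, -0.0, 0.0]
ft_force: [-0.1, -0.3, -2.4]
grip_width: 0.017
grasp_force: 59.4
```

```bash
python3 - <<'E'
from h import *
go([.5155,-.024,.169],79.6); print(bot.get_obs()["ft_torque"])
im,D=camera("side"); cv2.imwrite("pics/s6.png",cv2.resize(im[110:230,270:390],None,fx=5,fy=5,interpolation=2)[:,:,::-1])
for i in range(4): camera("top"); o=bot.get_obs(); print(o["ft_force"].round(1),o["eef_pos"].round(4))
E
```

```text
t 15.73 at [ 0.5152 -0.024   0.1704] turn [-0.  0.  0.] shift(now axes) [-0.001  0.     0.007] shift(target axes) [-0.001  0.     0.007] grip 0.017047429841041975 59.37652409076691 j [-0.05  0.32 -0.1   1.15 -0.    0.13] F [-0.1 -0.3 -2.4]
[-0.03594132 -0.06080955 -0.03553408]
[ 0.7 -0.1 -2. ] [ 0.5152 -0.024   0.1703]
[-0.4  0.1 -2. ] [ 0.5152 -0.024   0.1703]
[-1.   0.7 -1.3] [ 0.5152 -0.024   0.1703]
[-0.2  0.2 -3.2] [ 0.5152 -0.024   0.1703]
```

View pics/s6.png

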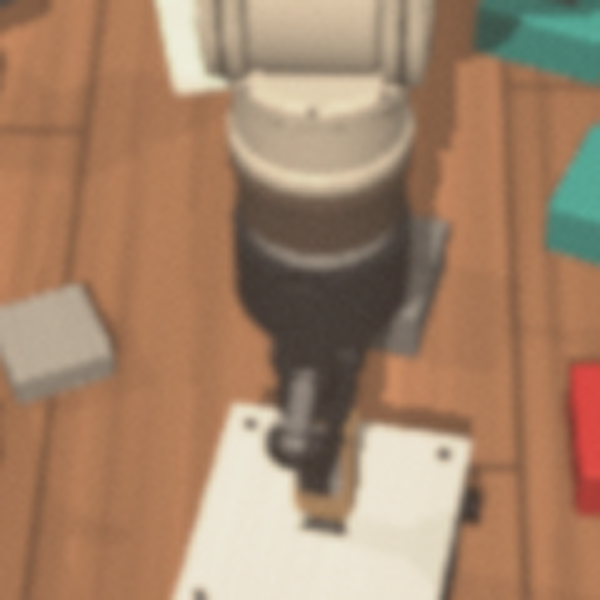

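The blade is in the slot with the ferrule visible just above the plate at (325,520), and the forces are only sensor noise. I'm handing it in.

```bash
python3 -c "
from h import *
print(bot.job_done())"
```

```text
the job is handed in; nothing more can be done
None
```

The job is handed in: I set the lever upright first, and the file is now held still and upright with its blade about 40 mm down the slot, near-zero contact force and the other tools untouched; no verdict was returned.

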